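# Set the roller gap selector of the sugar sheeter

### The arm

A 6-joint arm with a two-finger parallel gripper is mounted at the origin on a cart in front of the work surface, level with it; the furniture and walls round the work are solid. World frame = base frame: x ahead of the robot, y to its left, z up, the work surface at z = 0. Lengths are in mm, angles in rad, forces in N, time in s.
With the tool pointing down it reaches from about 275 to 825 mm from the base axis. Payload 4.9 kg.
Tool frame: the origin (TCP) lies at the very end of the fingers, on their centre line; the grasp point (between the pads) lies 19 mm behind it; z points along the fingers, y is the line along which they close (so a half turn about z gives the same grasp; the last joint's range is limited). The gripper opens to 85 mm and grips with 20 to 120 N. Pads are 22 mm wide; open, the fingers measure 114 mm over their backs; the gripper's body (76 mm by 85 mm) begins 54 mm behind the grasp point. The pads swing forward as they close: fully open they stand 13 mm farther back than shut.
Start: joints at [-1.347, 0.326, -0.193, 1.052, 0, 1.437], TCP at [192.631, -515.182, 231.281] pointing down, gripper open.
Joint ranges: [-2.65, 2.65], [-0.97, 1.79], [-1.3, 1.35], [-1.93, 2.1], [-1.47, 1.37], [-3.14, 3.14]. Speed limits (rad/s): [2.57, 2.57, 3.14, 3.14, 3.14, 3.14].

### API

Orientations are given as [roll, pitch, yaw] about the fixed x, y, z axes, in that order (R = Rz(yaw) Ry(pitch) Rx(roll)).
In Python, from bench import bot, solve_ik, imaging gives the robot as it stands. Calls block until the motion is done:
- bot.move_ptp(position, orientation): joint-space move of the TCP to a pose.
- bot.movel(position, rot=None, max_speed=150, threshold=None): straight line of the TCP; rot=None keeps the orientation; max_speed is the mean speed in mm/s. With threshold (N) it stops when the force on the tool has changed by that much, and returns True; else False.
- bot.move_j(angles): joint-space move.
- bot.grip(opening, effort=None): opening from 0.0 (shut) to 1.0 (fully open); effort is the grip in N (None keeps the last); returns when the fingers have stopped.
- bot.dwell(seconds).
- solve_ik(position, orientation): joint angles nearest the present ones, or None.
- bot.get_state(): the state.
- imaging.capture(name): name is "scene" or "top" or "wrist"; returns the picture (480x640x3 uint8, blue, green, red); there is no depth.
- imaging.camera_model(name): a dict with "K" (3x3 intrinsics, pixels), "position" and "rotation" of the camera in the world. Camera axes: x right, y up, looking along -z (the intrinsics and any distortion apply to the point x, -y, -z); pixel columns grow to the right and rows downward; lengths in mm; the calibration is good to about 2 mm. A picture is of the moment at which its call begins: read the wrist's pose just before it. camera_model takes no time and is no camera call; for the wrist camera it gives the pose at the moment of the call.
A pose or a line that the arm cannot do raises bot.IKError and nothing moves.
- bot.sign_off(): hands the job in; it is judged then, once.
The state is a dict: "t": time; "qpos": joint angles; "joint_velocities": joint speeds; "effort": joint torques, N m; "tcp_pos": TCP position; "orientation": TCP orientation; "contact_force": force on the tool from outside, world axes, zero at the start; "wrist_torque": the same for the moment, N m; "opening": opening from 0.0 (shut) to 1.0 (fully open); "gripper_force": force on a finger pad.
Only numpy, scipy, OpenCV 4.12 (cv2) and the standard library are available. Lean on these libraries where they do the work, as an engineer would, in place of code of your own. Each camera call takes 0.05 s, during which the arm holds its last target. There are 200 camera calls.

### The job

Set the small sugar sheeter to the gap marked by the red bead: pull its sprung black selector knob up out of the parking recess, turn it towards the red bead and feel gently for the notch there (it is near the bead, not exactly at it), then let the knob drop fully home without ever forcing the mechanism. After that, push the green start button right down and let it come up again; leave the things standing around alone.

Things in the scene. Friction and masses are not known exactly. Their poses are not given: they have to be found in the camera images.
- sheeter: White bench-top sugar sheeter, fixed. Gearbox 110 x 110 mm, 80 mm high; origin at the centre of its underside, x to its back, y to its left, z up. The selector's vertical axis passes through the origin. Steel rollers on the left (to y = 153 mm), all below 95 mm; on the right a step 58 mm high with the start button.
- dial: Round aluminium dial plate, 110 mm across, 3 mm thick, fixed on the gearbox; it carries the hidden notched index ring under the knob. Origin on the selector axis at the plate's underside (80 mm above the worktop), axes as the sheeter's.
- selector: Black selector knob. Origin on its axis, at the height of the gearbox top when home; z up; its pointer is on its -x side. Skirt 78 mm across, top 16 mm above the origin; on it an upright grip bar 46 mm long (along x), 12 mm wide (y), from 16 to 44 mm above the origin. Under the skirt, 32 mm from the axis on the pointer's side, a key 3 mm thick stands down into the notches.
- knob_grip (a point): Point on the knob's axis within the grip bar, 9 mm below the bar's top; axes as selector (bar along x, pinch it along y). Moves with the knob.
- pointer_tip (a point): Tip of the knob's white pointer, 44 mm from its axis. Parked, it points roughly to the sheeter's front (-x), in a wide recess with up to 0.75 rad of play each way. Range 1.75 rad each way. A notch lies within 0.29 rad of each bead, beads being 1.1 rad left and right of the front (exact place hidden, differs each time). There the key has 0.04 rad of play each way, then blocks; between notches it turns easily, sliding on the ring if not lifted.
- selector_lift (a joint): How far the knob is pulled up, m. 0 = fully home in a notch or parked, 0.0065 = key resting on top of the index ring between notches, 0.013 = upper stop. A spring pulls it down with 5 N at home, 8 N at the stop; the key must be lifted over 7 mm to turn freely. Let go, or held loosely, it sinks by itself (in under 0.4 s) to the ring or into a notch.
- red_bead: Red bead, 8 mm across and 9 mm high, fixed on the dial 50 mm from the selector axis: marks the wanted setting. Left or right of the parking mark. Origin at its underside.
- white_bead: White bead of the same size on the other side of the dial: marks the setting that is not wanted.
- start_top (a point): Centre of the top of the green start button (28 mm across) on the step right of the gearbox; moves with it.
- start (a joint): How far the start button is pushed down, m: 0 up, 0.006 at its stop, which takes 5 N. Springs back.
- sugar_ornament: Brittle golden pulled-sugar basket, 128 x 120 x 93 mm, standing on the turntable; origin under its centre. Bystander.
- turntable: Slim display stand, 98 mm across, 131 mm high, with a clear disc; origin under its centre. Bystander.
- isomalt_jar: Jar of white granules, 81 mm across, 163 mm high; origin under its centre. Bystander.
- colour_bottle_3: Small amber colour bottle, white cap, 38 mm across, 94 mm high; origin under its centre. Bystander.

How it is judged (in metres and radians):
On the way, in this order (a step that is already met when the one before it is completed fails the run):
1. the selector is pulled up out of the parking recess (value of joint selector_lift above 0.006 m), for 0.1 s.
2. the selector is fully home in the notch by the red bead (value of joint selector_lift below 0.0025 m and horizontal distance between pointer_tip and red_bead below 0.018 m), for 0.2 s.
3. the start button is pushed down (value of joint start above 0.004 m), for 0.1 s.
At the end, for the whole second after the job is handed in: The selector is home (lifted less than 2.5 mm) in the notch by the red bead (pointer tip within 18 mm of the bead, seen from above) and at rest, and the start button is up again (less than 2 mm down) (all of step 2 and value of joint start below 0.002 m and angular speed of selector below 0.1 rad/s); the robot touches nothing.
It fails at once if the selector's key is forced against its notches (over 25 N between selector and dial) (contact force between selector and dial above 25 N).
It fails at once if the start button is pushed while the selector is not home by the red bead (value of joint start above 0.003 m and not (value of joint selector_lift below 0.0025 m and horizontal distance between pointer_tip and red_bead below 0.018 m)).
It fails at once if a thing standing around is pushed away (over 20 mm) (distance of any of sugar_ornament, turntable, isomalt_jar, colour_bottle_3 from where it was at the start of the episode above 0.02 m).
It fails at once if the sugar ornament is tipped (angle between sugar_ornament's own z axis and vertical above 0.2 rad).
It also fails if it takes over 58 s, if anything falls off the work surface, if the arm or the gripper's body presses on something with over 40 N, if the wrist force passes 120 N, or if a joint passes its speed limit or range.

## Working session

There is one attempt and no reset: what is moved stays moved. The work goes in short steps, each a Python script; the robot and the scene stay as the last script left them, time stands still between calls to the robot, and variables do not carry over. Pictures are saved under pics/ and viewed, at most 10 in all, crops included, and the job is handed in when it is done.

```bash
mkdir -p pics; ls
python3 - <<'E'
from bench import bot, imaging
import cv2
for n in("scene","top"):
    cv2.imwrite(f"pics/{n}0.png",imaging.capture(n)); m=imaging.camera_model(n); print(n,m)
s=bot.get_state(); print(s)
E
```

```text
pics
scene {'K': array([[535.35465007,   0.        , 311.18296427],
       [  0.        , 535.35465007, 236.21278076],
       [  0.        ,   0.        ,   1.        ]]), 'position': array([-110.01865194,  668.67932325,  602.7176997 ]), 'rotation': array([ 1.02030443,  0.02486897, -2.11176907])}
top {'K': array([[514.28493365,   0.        , 319.82105644],
       [  0.        , 514.28493365, 232.59809964],
       [  0.        ,   0.        ,   1.        ]]), 'position': array([ 460.5086273 ,  277.03415727, 1013.68558276]), 'rotation': array([ 0.10083684, -0.00363867, -1.56431486])}
{'t': 0.1, 'qpos': array([-1.34721160e+00,  3.26854000e-01, -1.93479859e-01,  1.05197181e+00,
        2.44805085e-05,  1.43655984e+00]), 'joint_velocities': array([ 1.17346748e-03, -1.41100071e-05,  3.48462416e-03, -8.40677491e-04,
       -2.33527782e-03, -9.61463398e-04]), 'effort': array([ 1.75855723e-03, -4.44240832e+01,  2.63037497e+01,  7.90909136e-03,
       -1.46310185e-05, -8.45276872e-06]), 'tcp_pos': array([ 192.51488741, -514.66796822,  230.59023114]), 'orientation': array([-3.14010016e+00, -2.26261560e-04,  3.57821026e-01]), 'contact_force': array([-0.19477529,  0.08802433,  0.94635775]), 'wrist_torque': array([-0.00826911,  0.01249303, -0.00249182]), 'gripper_force': 0.0, 'opening': 0.998999388240015}
```

View pics/top0.png

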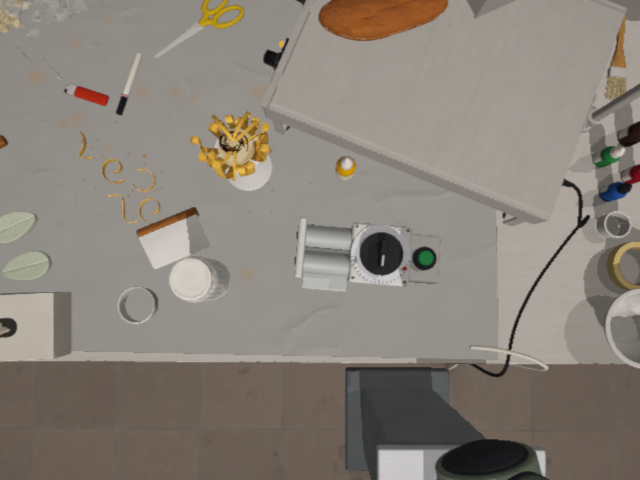

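View pics/scene0.png

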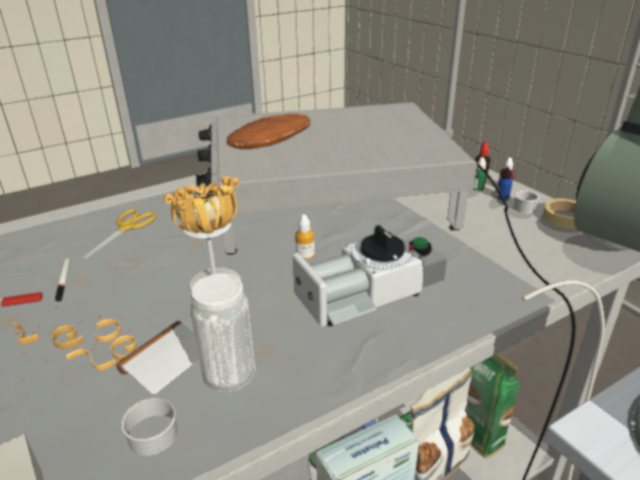

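The top view shows the sheeter with its knob at about (381,254), the red bead at (404,268) on the front right, the start button at (425,258) and a raised shelf behind it. The scene view agrees: jar, basket and bottle stand on the left and behind, away from the knob.

```bash
cat > h.py <<'E'
from bench import bot, solve_ik, imaging
import cv2, numpy as np
from scipy.spatial.transform import Rotation as R
def ray(m,px):
    d=np.linalg.solve(m["K"],[px[0],px[1],1.]); d=np.array([d[0],-d[1],-d[2]])
    return np.array(m["position"]),R.from_euler("xyz",m["rotation"]).as_matrix()@d
def onplane(m,px,z):
    o,d=ray(m,px); return o+d*(z-o[2])/d[2]
def blobs(img,lo,hi,amin=8):
    k=cv2.inRange(cv2.cvtColor(img,cv2.COLOR_BGR2HSV),lo,hi)
    n,_,st,c=cv2.connectedComponentsWithStats(k)
    return [(c[i].round(1),st[i,4]) for i in range(1,n) if st[i,4]>=amin]
E
python3 - <<'E'
from h import *
img=cv2.imread("pics/top0.png"); m=imaging.camera_model("top")
red=[b for b in blobs(img,(0,120,80),(8,255,255),4)+blobs(img,(172,120,80),(180,255,255),4) if abs(b[0][0]-404)<15 and abs(b[0][1]-268)<15]
gr=[b for b in blobs(img,(45,90,40),(85,255,255)) if abs(b[0][0]-425)<15]
print(red,gr)
for b in red: print("red",onplane(m,b[0],88))
for b in gr: print("green",onplane(m,b[0],66))
print("knob",onplane(m,(380.5,253.5),96), "bar", onplane(m,(381,253),124))
sc=imaging.camera_model("scene")
# shelf near edge corners: two-view: top(505,212)/(scene 478,160);  top (268,108)/scene(213,178)
for a,b in(((507,214),(476,165)),((268,106),(215,178))):
    o1,d1=ray(m,a);o2,d2=ray(sc,b); s=np.linalg.lstsq(np.c_[d1,-d2],o2-o1,rcond=None)[0]
    print("shelf",o1+d1*s[0],o2+d2*s[1])
cv2.imwrite("pics/crop0.png",cv2.resize(img[200:310,280:460],None,fx=4,fy=4,interpolation=cv2.INTER_CUBIC))
E
```

```text
[(array([404.7, 268.1]), np.int32(9))] [(array([425.3, 257.6]), np.int32(216))]
red [491.08965218 121.27481068  88.        ]
green [511.39964675  79.35893437  66.        ]
knob [516.58278706 165.62595006  96.        ] bar [515.74488857 168.15384881 124.        ]
shelf [579.29432094 -36.25691863 167.85268914] [539.8516592  -75.91291974 177.00183358]
shelf [756.86245588 362.49342568 179.88775775] [758.82614342 366.58182007 181.00474017]
```

View pics/crop0.png

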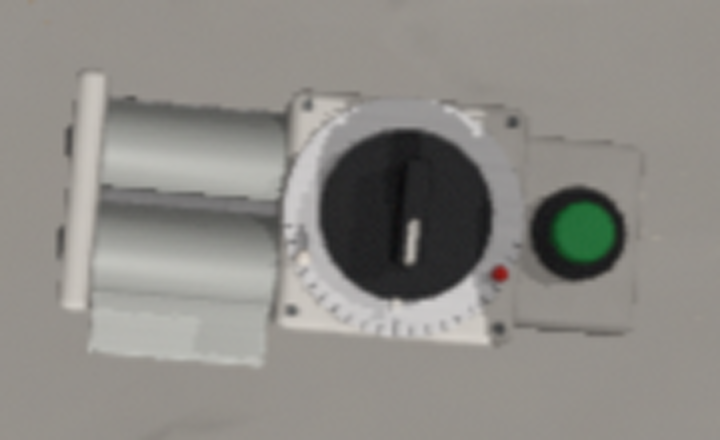

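The crop shows the knob's bar running front to back with its white pointer to the front, at crop (410,240). The red bead is at crop (500,272), and the gearbox is turned by about -0.09 rad. Next I'll move above it and look from close by.

Run:
```python
from h import *
for y0 in(0,np.pi,-np.pi):
    r=[solve_ik([516,167,120],[np.pi,0,y0+a]) for a in(-.2,0,.5,1.,1.5)]
    print(y0,[None if q is None else q.round(2)[[0,4,5]] for q in r])
for p in([192,-515,330],):
    bot.movel(p)
bot.move_ptp([480,167,300],[np.pi,0,0])
m=imaging.camera_model("wrist"); img=imaging.capture("wrist"); cv2.imwrite("pics/w1.png",img)
print(m, bot.get_state()["tcp_pos"],bot.get_state()["t"],bot.get_state()["qpos"])
```

```text
0 [array([ 0.18,  0.  , -2.76]), array([ 0.18,  0.  , -2.96]), array([0.18, 0.  , 2.82]), array([0.18, 0.  , 2.32]), array([0.18, 0.  , 1.82])]
3.141592653589793 [array([0.18, 0.  , 0.38]), array([0.18, 0.  , 0.18]), array([ 0.18,  0.  , -0.32]), array([ 0.18,  0.  , -0.82]), array([ 0.18,  0.  , -1.32])]
-3.141592653589793 [array([0.18, 0.  , 0.38]), array([0.18, 0.  , 0.18]), array([ 0.18,  0.  , -0.32]), array([ 0.18,  0.  , -0.82]), array([ 0.18,  0.  , -1.32])]
{'K': array([[382.32045036,   0.        , 313.37514627],
       [  0.        , 382.32045036, 244.03642256],
       [  0.        ,   0.        ,   1.        ]]), 'position': array([548.91459186, 166.49342162, 442.32272717]), 'rotation': array([-2.73423915e-01, -8.29086317e-04, -1.57134379e+00])} [480.12066231 166.74572343 299.99012149] 4.6 [ 1.88978049e-01  2.10594856e-01 -1.71886123e-01  1.18829343e+00
 -5.29539499e-05 -2.95204549e+00]
```

View pics/w1.png

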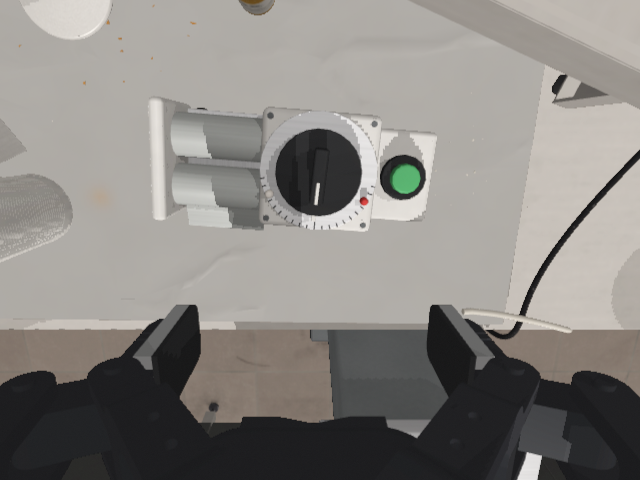

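The wrist view shows the knob skirt centred near (318,172), the red bead at (364,201), the button at (405,178) and the white pointer mark at (318,193).

```bash
cat >> h.py <<'E'
def measure(img,m,skirt=96):
    """knob skirt centre, red bead, button, pointer mark"""
    out={}; hsv=cv2.cvtColor(img,cv2.COLOR_BGR2HSV)
    near=lambda p,c,r: np.hypot(*(p[:2]-c))<r
    c0=np.array([516,167])
    dark=cv2.morphologyEx(cv2.inRange(hsv,(0,0,0),(180,255,70)),cv2.MORPH_CLOSE,np.ones((9,9)))
    for c in cv2.findContours(dark,cv2.RETR_EXTERNAL,cv2.CHAIN_APPROX_NONE)[0]:
        if cv2.contourArea(c)<800: continue
        p=np.array([onplane(m,q[0],skirt)[:2] for q in c],np.float32)
        (x,y),r=cv2.minEnclosingCircle(p)
        if near(np.array([x,y]),c0,40) and r<60:
            h=cv2.convexHull(p); M=cv2.moments(h); out["knob"]=np.array([M["m10"]/M["m00"],M["m01"]/M["m00"],r])
    for nm,lo,hi,z in(("red",(0,140,80),(6,255,255),88),("red",(174,140,80),(180,255,255),88),("green",(45,90,40),(85,255,255),66),("mark",(0,0,200),(180,60,255),124)):
        for c,a in blobs(img,lo,hi):
            p=onplane(m,c,z)
            if near(p,c0,{"red":65,"green":120,"mark":22}[nm]): out.setdefault(nm,[]).append((p.round(1),c,a))
    return out
E
python3 - <<'E'
from h import *
img=cv2.imread("pics/w1.png")
m={'K':np.array([[382.32,0,313.375],[0,382.32,244.036],[0,0,1]]),'position':[548.914,166.493,442.322],'rotation':[-.273424,-.000829,-1.571344]}
d=measure(img,m); print(d)
for bar in((319,150),(314,205),(326,150)): print(onplane(m,bar,124))
E
```

```text
{'knob': array([517.62906129, 162.26524154,  38.39583588]), 'red': [(array([491.4, 119.6,  88. ]), array([363.4, 200.8]), np.int32(47))], 'green': [(array([510. ,  77.1,  66. ]), array([404.7, 178.2]), np.int32(748))], 'mark': [(array([503.3, 163.6, 124. ]), array([316.6, 193.6]), np.int32(50))]}
[538.64183401 161.68444939 124.        ]
[493.72272091 165.73392576 124.        ]
[538.63858124 156.02172074 124.        ]
```

Run:
```python
from h import *
bot.grip(0.5)
bot.move_ptp([517,163,210],[np.pi,0,np.pi-0.11])
m=imaging.camera_model("wrist"); img=imaging.capture("wrist"); cv2.imwrite("pics/w2.png",img)
print(m["position"],bot.get_state()["t"]); print(measure(img,m))
```

```text
[449.22834651 170.30975089 352.39823573] 7.8667
{'knob': array([516.28015861, 162.25978207,  38.99364853]), 'red': [(array([490.9, 119.6,  88. ]), array([248.1, 206.2]), np.int32(89))], 'green': [(array([512.3,  76.5,  66. ]), array([201.9, 234.5]), np.int32(1194))], 'mark': [(array([503.2, 163.7, 124. ]), array([312.5, 228.5]), np.int32(112))]}
```

View pics/w2.png

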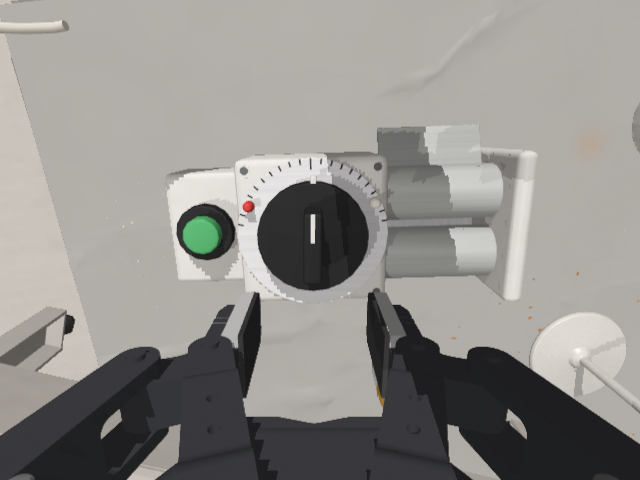

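The view shows the bar lined up with the gripper, at (313,245), with the red bead at (248,206) and the button at (202,234). Both views put the knob axis at (516.6,162.3), so I'll grip there and lift.

Run:
```python
from h import *
Y=np.pi-0.11
P=lambda t: (lambda s: print(t,s["contact_force"].round(1),s["wrist_torque"].round(2),s["tcp_pos"].round(1),round(s["opening"],3),round(s["gripper_force"],1),round(s["t"],1)))(bot.get_state())
bot.movel([516.6,162.3,135],[np.pi,0,Y]); P("above")
print(bot.movel([516.6,162.3,101],max_speed=60,threshold=5)); P("down")
bot.grip(0.0,20); bot.dwell(.2); P("grip20")
```

```text
above [-0.2 -0.2  0.2] [ 0.04 -0.03  0.01] [517.  162.4 135.5] 0.502 0.0 8.5
False
down [-0.4 -0.3  0.9] [ 0.02 -0.   -0.04] [516.6 162.3 100.9] 0.499 0.0 9.2
grip20 [0.1 0.  3.2] [ 0.01  0.09 -0.  ] [516.9 162.4 101.4] 0.134 26.7 9.8
```

Run:
```python
from h import *
P=lambda t: (lambda s: print(t,s["contact_force"].round(1),s["wrist_torque"].round(2),s["tcp_pos"].round(1),round(s["opening"],3),round(s["gripper_force"],1),round(s["t"],1)))(bot.get_state())
bot.grip(0.0,45); P("grip45")
bot.movel([516.6,162.3,111],max_speed=15); bot.dwell(.3); P("lift")
img=imaging.capture("wrist"); cv2.imwrite("pics/w3.png",img)
```

```text
grip45 [-0.9  0.   4.9] [0.   0.17 0.02] [516.9 162.4 101.5] 0.126 49.6 10.0
lift [ 4.   1.  -8.9] [ 0.27 -1.1  -0.03] [516.8 162.3 111. ] 0.126 47.6 11.1
```

```bash
cat > probe.py <<'E'
from h import *
def P(t):
    s=bot.get_state(); print(t,s["contact_force"].round(1),s["wrist_torque"].round(2),s["tcp_pos"].round(1),round(s["t"],1)); return s
C=[516.6,162.3]
def turn(th,z=111,v=20): bot.movel([*C,z],[np.pi,0,np.pi+th],max_speed=v)
def probe(th):
    turn(th); bot.dwell(.1)
    hit=bot.movel([*C,104.5],max_speed=15,threshold=5)
    P(f"{th:.3f} hit={hit}"); return not hit
E
python3 - <<'E'
from probe import *
for a in(.1,.4,.76):
    turn(a); s=P(a)
    if abs(s["wrist_torque"][2])>.5 or np.hypot(*s["contact_force"][:2])>12: break
else: print(probe(.76))
E
```

```text
0.1 [ 4.6  0.7 -8.3] [ 0.3  -1.11 -0.  ] [516.8 162.3 111. ] 11.6
0.4 [ 4.5  1.1 -8.4] [ 0.32 -1.1  -0.02] [516.8 162.4 111. ] 12.0
0.76 [ 4.6  1.4 -8.1] [ 0.35 -1.13 -0.  ] [516.8 162.4 111. ] 12.5
0.760 hit=False [ 4.3  3.  -6.6] [ 0.44 -1.07  0.01] [516.8 162.4 104.4] 13.4
True
```

Run:
```python
from probe import *
for a in(.82,.70,.66): probe(a)
turn(.66)
```

```text
0.820 hit=False [ 5.2  1.8 -7.7] [ 0.45 -1.1   0.01] [516.8 162.4 104.4] 14.6
0.700 hit=True [1.6 0.2 0.5] [-0.08 -0.04 -0.04] [516.9 162.5 106.9] 15.5
0.660 hit=True [-0.1  0.7  1.3] [-0.07  0.01  0.03] [517.  162.5 107.1] 16.3
```

Run:
```python
from probe import *
turn(.79); bot.dwell(.1)
print(bot.movel([*C,102.6],max_speed=15,threshold=5)); s=P("low")
if s["tcp_pos"][2]<103.5:
    bot.grip(.5); bot.dwell(.4); P("open")
    bot.movel([*C,180],max_speed=100)
    bot.move_ptp([480,162.3,210],[np.pi,0,np.pi-0.1]); m=imaging.camera_model("wrist"); img=imaging.capture("wrist"); cv2.imwrite("pics/w4.png",img); print(measure(img,m))
P("end")
```

```text
False
low [ 4.8  2.1 -6.4] [ 0.51 -1.07 -0.04] [516.8 162.4 102.6] 17.8
open [-0.4  0.2 -0.8] [ 0.02  0.03 -0.05] [516.6 162.3 102.6] 18.6
{'red': [(array([490.5, 119.5,  88. ]), array([256.6, 255.8]), np.int32(88))], 'green': [(array([513.4,  76.6,  66. ]), array([211.2, 279.9]), np.int32(1122))], 'mark': [(array([507.3, 151.9, 124. ]), array([302.1, 292.7]), np.int32(85))]}
end [-0.7 -0.5 -0.6] [-0.06 -0.   -0.05] [479.9 162.2 209.5] 20.4
```

View pics/w4.png

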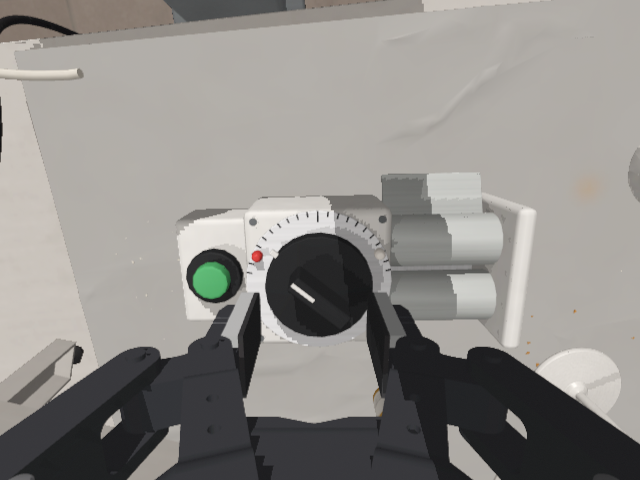

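The view shows the white pointer turned towards the red bead at (257,256), and the mark lies where it should for a knob that is home. Now the button.

Run:
```python
from probe import *
bot.grip(0.0,20)
r=[np.pi,0,np.pi/2]; B=[512,76.7]
bot.move_ptp([*B,140],r); P("above")
bot.movel([*B,85],max_speed=100)
print(bot.movel([*B,56],max_speed=15,threshold=8)); P("pressed")
bot.dwell(.3); P("held")
bot.movel([*B,150],max_speed=100)
bot.move_ptp([480,120,230],[np.pi,0,np.pi-0.1]); m=imaging.camera_model("wrist"); img=imaging.capture("wrist"); cv2.imwrite("pics/w5.png",img); print(measure(img,m)); P("end")
```

```text
above [ 0.3  0.3 -0.4] [-0.01 -0.02  0.  ] [512.1  76.9 140.2] 22.1
True
pressed [-0.1  0.5  6. ] [-0.04  0.22 -0.01] [512.1  76.7  74. ] 23.7
held [-1.9 -0.   6.6] [0.01 0.22 0.  ] [512.1  76.7  74. ] 24.0
{'red': [(array([490.5, 119.1,  88. ]), array([314.3, 243.1]), np.int32(73))], 'green': [(array([513.2,  77.8,  66. ]), array([268.3, 266.6]), np.int32(977))], 'mark': [(array([507.4, 152.1, 124. ]), array([364.4, 275.9]), np.int32(71))]}
end [-0.6 -0.3  0.1] [-0.   -0.02  0.  ] [479.8 119.9 229.5] 26.3
```

View pics/w5.png

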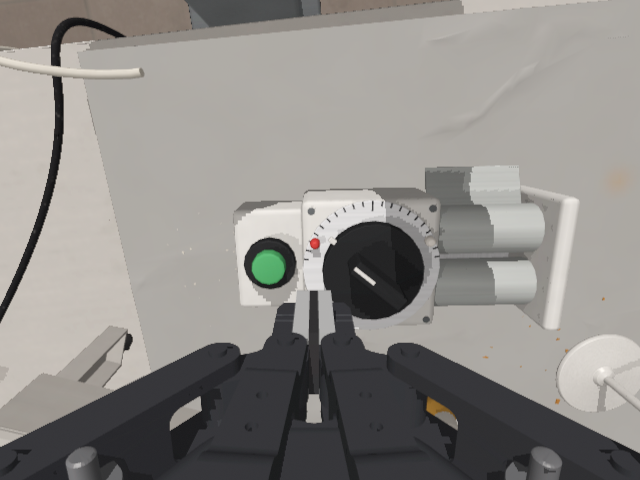

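Held force was 6.6 N, but the contact height wasn't recorded, so I'll press once more in small steps to confirm full travel. A second press is harmless.

Run:
```python
from probe import *
r=[np.pi,0,np.pi/2]; B=[512,76.7]
bot.move_ptp([*B,140],r); bot.movel([*B,84],max_speed=100)
for z in np.arange(83,70,-1.):
    bot.movel([*B,z],max_speed=20); bot.dwell(.15); s=bot.get_state(); f=s["contact_force"][2]
    print(z,s["tcp_pos"][2].round(1),f.round(1))
    if f>12: break
bot.movel([*B,150],max_speed=100)
bot.move_ptp([480,120,230],[np.pi,0,np.pi-0.1]); m=imaging.camera_model("wrist"); img=imaging.capture("wrist"); d=measure(img,m); print(d["mark"],d["green"]); P("end")
```

```text
83.0 83.3 -0.3
82.0 82.0 -0.6
81.0 81.0 0.7
80.0 80.1 0.9
79.0 79.1 2.7
78.0 78.1 4.2
77.0 77.1 2.8
76.0 76.1 3.5
75.0 75.1 4.4
74.0 74.1 5.1
73.0 73.9 12.9
[(array([507.4, 152.1, 124. ]), array([364.4, 275.9]), np.int32(71))] [(array([513.2,  77.8,  66. ]), array([268.3, 266.6]), np.int32(977))]
end [-0.3  0.2  0.5] [ 0.01 -0.01 -0.02] [479.8 119.9 229.5] 34.8
```

The button has a clear stop at 74 mm after about 6 mm of travel, so it went fully down. It's back up now, and the knob hasn't moved.

```bash
python3 -c "
from bench import bot
print(bot.sign_off())"
```

```text
the job is handed in; nothing more can be done
None
```

I set the selector into the notch by the red bead, where by camera and force readings it is fully home. I then pushed the green button to its stop (twice, the second time to confirm full travel), it came back up, and I handed the job in at about 35 s; no verdict was returned.

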